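Set out the mixing bench in the spray store

ROBOT

A 6-joint arm with a two-finger parallel gripper is mounted at the origin on the work surface. World frame = base frame: x ahead of the robot, y to its left, z up, the work surface at z = 0. Lengths are in m, angles in rad, forces in N, time in s.
With the tool pointing down it reaches from about 0.375 to 0.975 m from the base axis. Payload 3.8 kg.
Tool frame: the origin (TCP) lies midway between the tips of the shut fingers; the grasp point (between the pads) lies 19 mm behind it; z points along the fingers, y is the direction in which the jaws open and shut (so a half turn about z gives the same grasp; the last joint's range is limited). The gripper opens to 85 mm and grips with 20 to 120 N. Pads are 22 mm wide; open, the fingers measure 114 mm over their backs; the gripper's body (76 mm by 85 mm) begins 54 mm behind the grasp point. The pads swing forward as they close: fully open they stand 13 mm farther back than shut.
Start: joints at [-1.221, 0.264, 1.604, -0, 1.274, -0.037], TCP at [0.255, -0.625, 0.231] pointing down, gripper open.
Joint ranges: [-2.63, 2.63], [-0.94, 2.18], [0.31, 2.57], [-1.31, 4.45], [0, 2.66], [-2.55, 2.55]. Speed limits (rad/s): [2.57, 2.57, 3.14, 3.14, 3.14, 3.14].

INTERFACE

Orientations are given as a rotation vector (axis times angle).
In Python, from workcell import bot gives the robot as it stands. The module is installed in compiled form; this text tells all that it offers.
- The arm moves only by the tool play_rows, never from a script. Its argument "series" is a list of rows, each an object with "translation": the shift along the tool's x, y, z in m, a list of three; "spin": the turn about the tool's z in units of 5 degrees (1.0 is 5 degrees). In form: [{"translation": [dx, dy, dz], "spin": spin}, ...]. A call has 1 to 5 rows; each row shifts and turns the commanded pose from where the row before left it, along the tool's axes as they then stand; what a row does not reach is not made up. A row lasts 1/10 s, in which the tool goes at most 50 mm and 8.59 degrees, less where a joint would pass 70% of its speed; a pose out of reach is approached as far as the arm can. A call is refused whole if a number of a shift passes 0.05 or a number of a turn 1, either way. A call with a gripper value outside its range is refused whole. "jaw" is the gripper's target within -1 to 1 (fully open at 1, half-way at 0, shut at -1), set as the call begins (left out, the last holds). The fingers move at their own pace and stop on an object; "force" is the grip in N (left out, the last holds). Time passes only in rows, so rows that do not move let the fingers close. It gives the time, the measured TCP pose, the force and the opening at its end, in the units of the state.
- bot.read_state(): the state, without advancing time (a new reading comes with each control period).
- bot.read_camera(name): name is "side" or "top"; returns the picture (480x640x3 uint8, blue, green, red); there is no depth.
- bot.get_calibration(name): a dict with "fov_y" (degrees; the focal length in pixels is half the picture's height over the tangent of half this angle, whatever the lens; pixels are square), "cx", "cy" (the principal point, pixels), "k1" (the pictures are not rectified: a ray, as slopes to the right and down, at radius r is drawn at 1 + k1 r^2 times it, then the intrinsics apply), "R" (3x3) and "t" (3): a world point X has camera coordinates R X + t. Camera axes: x right, y down, z forward; pixel columns grow to the right and rows downward; lengths in m; the calibration is good to about 2 mm. A picture is of the moment at which its call begins. get_calibration takes no time and is no camera call.
- bot.finish_job(): hands the job in, once; it reports no verdict.
The state is a dict: "time": time; "q": joint angles; "joint_vel": joint speeds; "joint_torque": joint torques, N m; "tool_pos": TCP position; "tcp_rot": TCP orientation; "wrist_force": force on the tool from outside, world axes, zero at the start; "torque": the same for the moment, N m; "width": opening from 0.0 (shut) to 1.0 (fully open).
Only numpy, scipy, OpenCV 4.12 (cv2) and the standard library are available. Lean on these libraries where they do the work, as an engineer would, in place of code of your own. Each camera call takes 0.05 s, during which the arm holds its last target. There are 200 camera calls.

TASK

Set out the bench for the next spray mix: stand the brown bottle in the middle of the right-hand circle of the black drip tray and the yellow jug to the left of it, in the middle of the tray's other circle (left and right as the robot sees them). Take the small orange measuring cup out of the large blue one and stand it on top of the scale, in the middle of the pan, and stand the blue cup in front of the white canister, in the middle of the circle on its green mat. Leave all of them upright and let go, tip nothing over, and leave the green bottle and the white jar where they are.

Things in the scene. Friction and masses are not known exactly. Their poses are not given: they have to be found in the camera images.
- brown_bottle: Loose round brown (amber) bottle with a white cap and a pale label band, about 0.25 kg. Body diameter 58 mm, straight from the bottom up to 86 mm; cap 31 mm across; 120 mm high in all. Origin: centre of the underside; z up.
- yellow_jug: Loose yellow rectangular jug (small canister), about 0.3 kg. Body 46 mm along its x, 72 mm along its y, 86 mm high; red cap at its -y end and a carrying handle at its +y end reach up to 108 mm. Grip it across the 46 mm. Origin: centre of the underside; z up.
- large_cup: Loose large blue measuring cup, round, open at the top, mouth up. 60 mm high, outside diameter 54 mm at the bottom and 62 mm at the rim, wall 3 mm, floor 5 mm thick. The small orange cup stands in it at the start. Origin: centre of the underside; z up.
- small_cup: Loose small orange measuring cup, round, mouth up. 84 mm high, outside diameter 43 mm at the bottom and 51 mm at the rim, wall 3 mm. At the start it is nested in the large cup, its underside 5 mm above the large cup's, so that its top 29 mm stand out above the blue rim; it pulls straight up. Origin: centre of the underside; z up.
- drip_tray: Fixed black drip tray, 110 mm along x, 220 mm along y, rim 10 mm high and 5 mm thick; floor 4 mm above the bench. Two circles outlined in white, 82 mm across, at x = 0 in the tray's frame: left-hand (robot's view) at y = +55 mm, right-hand at y = -55 mm. Origin: centre of the underside; x points away from the robot, y to its left, within about 0.2 rad; z up.
- scale: Fixed grey bench scale, 130 x 130 mm, with a round steel pan 104 mm across in its middle; the pan does not move and its top is 35 mm above the bench. Origin: centre of the underside, straight below the pan's centre; z up, turned at most about 0.2 rad.
- fill_station: Fixed green mat, 100 x 100 x 3 mm, with a white-outlined circle (82 mm across) in its middle; behind it (+x, away from the robot within about 0.2 rad) a full white canister, green label, blue cap, 115 mm wide, 164 mm high, its front face 77 mm from the circle's centre. Origin: centre of the mat's underside, below the circle's centre; z up.
- green_bottle: Bystander, leave alone: loose bottle of the same shape and size as the brown one (58 mm diameter, 120 mm high), green with a white cap. Origin: centre of the underside.
- white_jar: Bystander, leave alone: loose white jar with a red lid, 58 mm diameter, 66 mm high. Origin: centre of the underside.
Mind the look-alikes: they are no part of the job. Of the things like the scale, leave any that is red; of the rest the smaller one is meant.

How it is judged:
At the end, for the whole second after the job is handed in: Brown bottle on the tray's right circle, yellow jug on its left one, orange cup on the scale pan, blue cup on the mat's circle: each upright (0.12 rad), resting on that surface, centred within 15 mm along each target axis, released and at rest (x of brown_bottle in the frame of drip_tray between -0.015 and 0.015 m and y of brown_bottle in the frame of drip_tray between -0.07 and -0.04 m and z of brown_bottle in the frame of drip_tray between 0 and 0.009 m and angle between each of brown_bottle, yellow_jug, small_cup, large_cup's own z axis and vertical below 0.12 rad and linear speed of each of brown_bottle, yellow_jug, small_cup, large_cup below 0.02 m/s and x of yellow_jug in the frame of drip_tray between -0.015 and 0.015 m and y of yellow_jug in the frame of drip_tray between 0.04 and 0.07 m and z of yellow_jug in the frame of drip_tray between 0 and 0.009 m and x of small_cup in the frame of scale between -0.015 and 0.015 m and y of small_cup in the frame of scale between -0.015 and 0.015 m and z of small_cup in the frame of scale between 0.031 and 0.04 m and x of large_cup in the frame of fill_station between -0.015 and 0.015 m and y of large_cup in the frame of fill_station between -0.015 and 0.015 m and z of large_cup in the frame of fill_station between -0.001 and 0.008 m); the robot touches nothing.
It fails at once if a bottle, the jug, the jar or a cup is tipped over (angle between any of brown_bottle, yellow_jug, green_bottle, white_jar, small_cup, large_cup's own z axis and vertical above 0.7 rad).
It fails at once if the green bottle is moved more than 30 mm from its place (distance of green_bottle from where it was at the start of the episode above 0.03 m).
It fails at once if the white jar is moved more than 30 mm from its place (distance of white_jar from where it was at the start of the episode above 0.03 m).
It also fails if it takes over 118 s, if anything falls off the work surface, if the arm or the gripper's body presses on something with over 40 N, if the wrist force passes 120 N, or if a joint passes its speed limit or range.

## Working session

There is one attempt and no reset: what is moved stays moved. The work goes in short steps, Python scripts to look and compute and a tool call to move; the robot and the scene stay as the last step left them, time stands still between calls to the robot, and variables do not carry over. Pictures are saved under pics/ and viewed, about 12 in all and at most 16, crops included, and the job is handed in when it is done.

Besides the shell and the picture viewer there is one more tool, called after "Emit:" as name(argument=value, ...), one argument or row to a line, values as JSON. play_rows: Moves the arm, as the interface text tells. Its arguments: {"type":"object","properties":{"series":{"type":"array","items":{"type":"object","properties":{"translation":{"type":"array","items":{"type":"number"}},"spin":{"type":"number"}}}},"jaw":{"type":"number"},"force":{"type":"number"}},"required":["series"]}

```bash
mkdir -p pics
python3 - <<'E'
from workcell import bot
import cv2
s=bot.read_state();print({k:s[k] for k in('time','tool_pos','tcp_rot','width','wrist_force')})
for n in('side','top'):
    c=bot.get_calibration(n);print(n,c)
    cv2.imwrite(f'pics/{n}0.png',bot.read_camera(n))
E
```

```text
{'time': 0.0, 'tool_pos': array([ 0.25435565, -0.62444748,  0.22995238]), 'tcp_rot': array([-3.08084272e+00, -6.03322286e-01,  5.73828629e-04]), 'width': 0.9982957651338054, 'wrist_force': array([-0.26058512, -0.55737284, -0.44616332])}
side {'fov_y': 43.21305231582444, 'cx': 309.81701150621456, 'cy': 242.91080657359583, 'k1': -0.06539620244028864, 'R': array([[-0.92962679, -0.36835197, -0.01052889],
       [-0.2134575 ,  0.56156311, -0.79942653],
       [ 0.30038297, -0.74092084, -0.6006716 ]]), 't': array([0.44909007, 0.10255655, 1.36572627])}
top {'fov_y': 54.30933376285442, 'cx': 308.4805079223859, 'cy': 233.2133621319343, 'k1': -0.00985550098300936, 'R': array([[ 0.00594228, -0.99993445,  0.0097872 ],
       [-0.99171263, -0.00714898, -0.12827688],
       [ 0.12833844, -0.00894383, -0.9916901 ]]), 't': array([0.08052072, 0.42785301, 1.14149564])}
```

View pics/top0.png

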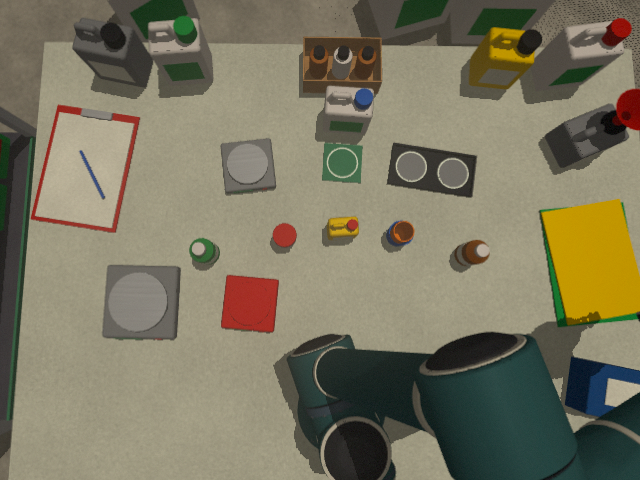

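View pics/side0.png

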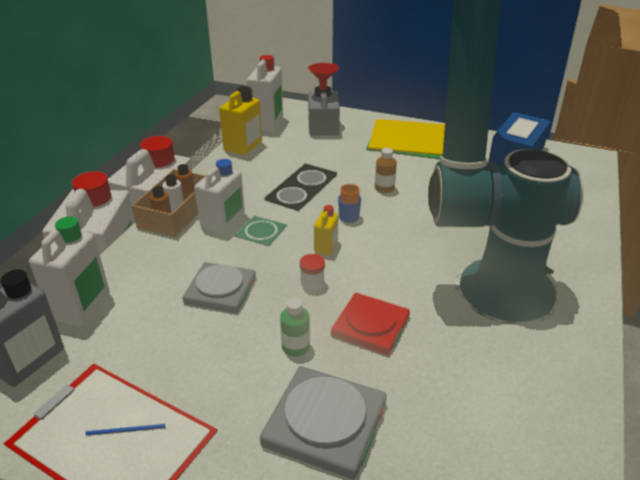

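```bash
cat > h.py <<'E'
import numpy as np, cv2
from workcell import bot
def cal(n):
    c=bot.get_calibration(n); f=240/np.tan(np.radians(c['fov_y']/2))
    return np.array([[f,0,c['cx']],[0,f,c['cy']],[0,0,1]]),np.array([c['k1'],0,0,0]),np.array(c['R']),np.array(c['t'])
def cast(n,uv,z):
    K,d,R,t=cal(n); p=cv2.undistortPoints(np.float64(uv).reshape(-1,1,2),K,d).reshape(-1,2)
    D=np.c_[p,np.ones(len(p))]@R; o=-R.T@t
    return (o+D*((np.reshape(z,(-1,1))-o[2])/D[:,2:]))[:,:2]
def blobs(img,lo,hi,roi,amin=15):
    x0,y0,x1,y1=roi; m=cv2.inRange(cv2.cvtColor(img[y0:y1,x0:x1],cv2.COLOR_BGR2HSV),lo,hi)
    cs,_=cv2.findContours(m,cv2.RETR_EXTERNAL,cv2.CHAIN_APPROX_NONE)
    return [c.reshape(-1,2)+[x0,y0] for c in sorted(cs,key=cv2.contourArea,reverse=True) if cv2.contourArea(c)>=amin]
E
python3 - <<'E'
import cv2,numpy as np
from h import *
im=cv2.imread('pics/top0.png')
def ell(n,bl,z,k=3):
    for c in bl[:k]:
        p=cast('top',c,z).astype(np.float32); (e,ax,a)=cv2.fitEllipse(p) if len(p)>5 else ((0,0),(0,0),0)
        r=cv2.minAreaRect(p); print(n,'ell',np.round(e,4),np.round(ax,4),'rect',np.round(r[0],4),np.round(r[1],4),round(r[2],1),'px',c.mean(0).round())
ell('browncap',blobs(im,(0,0,150),(179,90,255),(455,235,495,270)),.12)
ell('orange',blobs(im,(3,130,60),(16,255,255),(380,215,420,250)),.089)
ell('blue',blobs(im,(100,80,40),(130,255,255),(380,215,420,250)),.06)
ell('jug',blobs(im,(18,120,60),(34,255,255),(320,205,370,245)),.086)
ell('jugcap',blobs(im,(0,130,60),(10,255,255),(320,205,370,245),6),.108)
ell('jugcap2',blobs(im,(170,130,60),(179,255,255),(320,205,370,245),6),.108)
ell('traycirc',blobs(im,(0,0,110),(179,80,255),(393,148,472,192),100),.004)
ell('tray',blobs(im,(0,0,0),(179,255,70),(385,140,480,198),100),.010,1)
ell('matcirc',blobs(im,(0,0,140),(179,70,255),(327,147,358,178)),.003)
ell('mat',blobs(im,(50,60,30),(90,255,255),(318,140,368,186)),.003,1)
ell('scale',blobs(im,(0,0,60),(179,40,155),(215,133,280,197),100),.03)
big=np.hstack([cv2.resize(im[210:270,320:400],None,fx=5,fy=5),cv2.resize(im[210:270,385:465],None,fx=5,fy=5)])
big2=np.hstack([cv2.resize(im[210:270,430:510],None,fx=5,fy=5),cv2.resize(im[135:195,215:295],None,fx=5,fy=5)])
cv2.imwrite('pics/c0.png',np.vstack([big,big2]))
E
```

```text
browncap ell [ 0.3765 -0.2989] [0.0822 0.1019] rect [ 0.3748 -0.2986] [0.0784 0.0917] 0.3 px [479. 250.]
orange ell [ 0.4247 -0.1381] [0.0471 0.0576] rect [ 0.4239 -0.139 ] [0.0483 0.0564] 44.9 px [402. 232.]
jug ell [0.4348 0.0056] [0.0517 0.0837] rect [0.4343 0.0037] [0.051  0.0753] 5.6 px [344. 227.]
jugcap ell [ 0.4382 -0.0172] [0.0215 0.0249] rect [ 0.4381 -0.0173] [0.0212 0.0235] 0.4 px [352. 224.]
traycirc ell [ 0.5918 -0.291 ] [0.0801 0.081 ] rect [ 0.5925 -0.2908] [0.0806 0.0802] 43.8 px [453. 173.]
traycirc ell [ 0.6086 -0.1823] [0.0799 0.0809] rect [ 0.6088 -0.1828] [0.0784 0.0808] 88.9 px [411. 166.]
traycirc ell [ 0.6516 -0.3283] [0.0133 0.1494] rect [ 0.65   -0.2891] [0.0162 0.1053] 0.6 px [452. 149.]
tray ell [ 0.5981 -0.2345] [0.1238 0.2714] rect [ 0.598  -0.2344] [0.2198 0.1122] 81.3 px [431. 170.]
matcirc ell [ 0.6174 -0.0031] [0.0796 0.0805] rect [ 0.6182 -0.0031] [0.0805 0.0783] 0.0 px [342. 162.]
mat ell [ 0.6168 -0.0028] [0.1135 0.1156] rect [ 0.6175 -0.0029] [0.0994 0.1   ] 86.6 px [342. 163.]
scale ell [0.6011 0.2384] [0.1487 0.1492] rect [0.5996 0.2386] [0.1324 0.1305] 6.9 px [248. 165.]
```

View pics/c0.png

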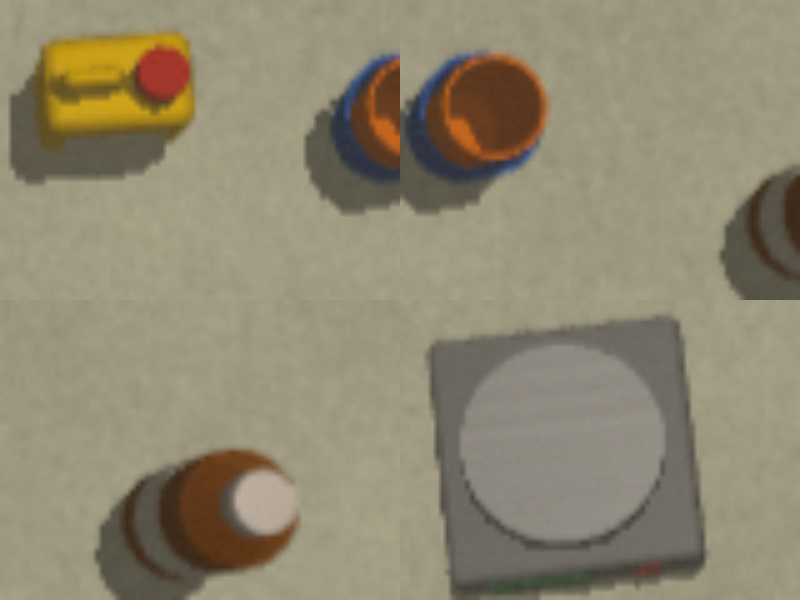

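Run:
```python
from h import *
np.set_printoptions(precision=4,suppress=True)
print('top browncap,orange,pan,jugtop,jugcap\n',cast('top',[(483,250),(403.6,231),(247,163.6),(343.2,226.2),(352.2,224.3)],[.12,.089,.035,.086,.108]))
c=cast('top',[(328.6,218),(356.6,216.6),(357.6,234),(330,236)],.086);print('corners',c,np.linalg.norm(np.roll(c,-1,0)-c,axis=1))
print('side browncap,orange,jugcap\n',cast('side',[(387,151.5),(350,189),(328,209.5)],[.12,.089,.108]))
print(bot.read_state()['tool_pos'])
```

```text
top browncap,orange,pan,jugtop,jugcap
 [[ 0.3793 -0.3172]
 [ 0.4262 -0.1417]
 [ 0.6026  0.2398]
 [ 0.4371  0.0014]
 [ 0.4385 -0.0178]]
corners [[ 0.4566  0.0362]
 [ 0.4605 -0.0306]
 [ 0.4187 -0.0327]
 [ 0.4134  0.0328]] [0.0669 0.0419 0.0657 0.0433]
side browncap,orange,jugcap
 [[ 0.3792 -0.3083]
 [ 0.4267 -0.1384]
 [ 0.437  -0.0037]]
[ 0.2544 -0.6245  0.2301]
```

Run:
```python
from h import *
im=cv2.imread('pics/side0.png')
np.set_printoptions(precision=4,suppress=True)
A=np.hstack([cv2.resize(im[140:200,345:411],None,fx=6,fy=6),cv2.resize(im[200:260,300:366],None,fx=6,fy=6)])
B=np.hstack([cv2.resize(im[175:235,320:386],None,fx=6,fy=6),cv2.resize(im[175:235,320:386],None,fx=6,fy=6)])
cv2.imwrite('pics/c1.png',np.vstack([A,B[:240]]))
```

```text
(no output)
```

View pics/c1.png

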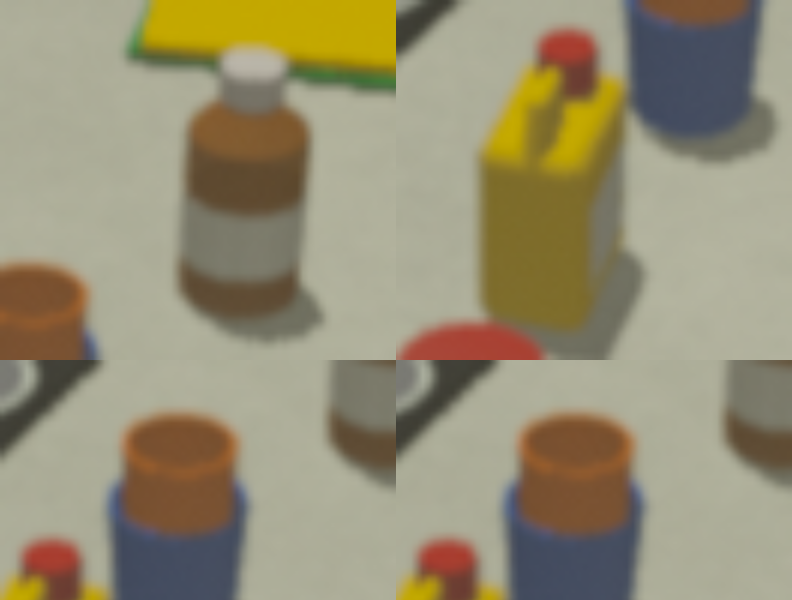

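Run:
```python
from h import *
np.set_printoptions(precision=4,suppress=True)
print(cast('side',[(386.9,150.1),(349.6,188.3),(328.2,207.2)],[.12,.089,.108]))
print(cast('side',[(314,225.5),(331.8,227.6),(337.7,213.8)],.086))
```

```text
[[ 0.3816 -0.3158]
 [ 0.4288 -0.1412]
 [ 0.44   -0.0131]]
[[ 0.4556  0.0403]
 [ 0.4137  0.0334]
 [ 0.4199 -0.0254]]
```

```bash
cat >> h.py <<'E'
def pose():
    s=bot.read_state(); r=s['tcp_rot']; R=cv2.Rodrigues(np.array(r))[0]
    return np.array(s['tool_pos']),np.arctan2(R[1,0],R[0,0]),s
def plan(*way,start=None):
    """way: (x,y,z,phi_deg or None); prints rows of <=45 mm and <=5 deg"""
    p,a,s=pose() if start is None else (np.array(start[:3]),np.radians(start[3]),None)
    if s: print('t',round(s['time'],2),'p',p.round(4),'phi',np.degrees(a).round(2),'w',round(s['width'],3),'F',np.round(s['wrist_force'],1))
    for w in way:
        g=np.array(w[:3]); b=a if w[3] is None else np.radians(w[3]); d=g-p
        n=max(1,int(np.ceil(np.abs(d).max()/.048)),int(np.ceil(np.linalg.norm(d)/.0495)),int(np.ceil(abs(np.degrees(b-a))/5-.01)))
        print('->',w,n)
        for i in range(n):
            c,k=np.cos(a),np.sin(a); v=d/n
            print(np.round([c*v[0]+k*v[1],k*v[0]-c*v[1],-v[2]],4).tolist(),'spin',round(-np.degrees(b-a)/5/(n-i),2))
            a+=(b-a)/(n-i)
        p=g
E
python3 -c "
from h import *
plan((.380,-.3165,.15,57),(.38,-.3165,.052,None))"
```

```text
t 0.1 p [ 0.2544 -0.6245  0.2301] phi 22.16 w 0.996 F [0.1 0.7 0.1]
-> (0.38, -0.3165, 0.15, 57) 7
[0.0332, -0.034, 0.0114] spin -1.0
[0.036, -0.031, 0.0114] spin -1.0
[0.0386, -0.0277, 0.0114] spin -1.0
[0.0409, -0.0243, 0.0114] spin -1.0
[0.0428, -0.0206, 0.0114] spin -1.0
[0.0444, -0.0168, 0.0114] spin -1.0
[0.0457, -0.0129, 0.0114] spin -1.0
-> (0.38, -0.3165, 0.052, None) 3
[0.0, 0.0, 0.0327] spin -0.0
[0.0, 0.0, 0.0327] spin -0.0
[0.0, 0.0, 0.0327] spin -0.0
```

Emit:
play_rows(
  series=[
    {"translation":[0.0332,-0.034,0.0114],"spin":-1},
    {"translation":[0.036,-0.031,0.0114],"spin":-1},
    {"translation":[0.0386,-0.0277,0.0114],"spin":-1},
    {"translation":[0.0409,-0.0243,0.0114],"spin":-1},
    {"translation":[0.0428,-0.0206,0.0114],"spin":-1},
  ],
  jaw=1,
  force=40,
)

```text
time: 0.6
tool_pos: [0.3443, -0.403, 0.1734]
tcp_rot: [-2.877, -1.261, -0.0]
wrist_force: [0.5, 0.1, -0.1]
width: 0.999
```

Emit:
play_rows(
  series=[
    {"translation":[0.0444,-0.0168,0.0114],"spin":-1},
    {"translation":[0.0457,-0.0129,0.0114],"spin":-1},
    {"translation":[0,0,0],"spin":0},
    {"translation":[0,0,0],"spin":0},
  ],
)

```text
time: 1.0
tool_pos: [0.3799, -0.3158, 0.1509]
tcp_rot: [-2.756, -1.506, 0.001]
wrist_force: [0.6, -0.1, 0.5]
width: 1.0
```

```bash
python3 -c "
from h import *
plan((.380,-.3165,.052,None))"
```

```text
t 1.0 p [ 0.3799 -0.3158  0.1509] phi 57.3 w 1.0 F [ 0.6 -0.1  0.5]
-> (0.38, -0.3165, 0.052, None) 3
[-0.0002, 0.0002, 0.033] spin -0.0
[-0.0002, 0.0002, 0.033] spin -0.0
[-0.0002, 0.0002, 0.033] spin -0.0
```

Emit:
play_rows(
  series=[
    {"translation":[0,0,0.033],"spin":0},
    {"translation":[0,0,0.033],"spin":0},
    {"translation":[0,0,0.032],"spin":0},
    {"translation":[0,0,0],"spin":0},
  ],
)

```text
time: 1.4
tool_pos: [0.3764, -0.3158, 0.0495]
tcp_rot: [-2.754, -1.496, 0.005]
wrist_force: [-1.4, 0.8, 0.1]
width: 1.005
```

Emit:
play_rows(
  series=[
    {"translation":[0,0,0],"spin":0},
    {"translation":[0,0,0],"spin":0},
    {"translation":[0,0,0],"spin":0},
    {"translation":[0,0,0],"spin":0},
    {"translation":[0,0,0],"spin":0},
  ],
  jaw=-1,
  force=40,
)

```text
time: 1.9
tool_pos: [0.3812, -0.3188, 0.0558]
tcp_rot: [2.755, 1.501, 0.001]
wrist_force: [-2.5, -1.2, 6.6]
width: 0.662
```

Emit:
play_rows(
  series=[
    {"translation":[0,0,0],"spin":0},
    {"translation":[0,0,0],"spin":0},
    {"translation":[0,0,0],"spin":0},
  ],
)

```text
time: 2.2
tool_pos: [0.3813, -0.3188, 0.0558]
tcp_rot: [2.755, 1.501, 0.001]
wrist_force: [-2.8, -1.2, 7.5]
width: 0.664
```

```bash
python3 -c "
from h import *
plan((.380,-.3165,.092,None),(.592,-.291,.092,81),(.592,-.291,.059,None))"
```

```text
t 2.2 p [ 0.3813 -0.3188  0.0558] phi 57.17 w 0.664 F [-2.8 -1.2  7.5]
-> (0.38, -0.3165, 0.092, None) 1
[0.0013, -0.0023, -0.0362] spin -0.0
-> (0.592, -0.291, 0.092, 81) 5
[0.0273, 0.0329, -0.0] spin -0.95
[0.0244, 0.035, -0.0] spin -0.95
[0.0215, 0.0369, -0.0] spin -0.95
[0.0183, 0.0386, -0.0] spin -0.95
[0.015, 0.04, -0.0] spin -0.95
-> (0.592, -0.291, 0.059, None) 1
[0.0, 0.0, 0.033] spin -0.0
```

Emit:
play_rows(
  series=[
    {"translation":[0,0,-0.02],"spin":0},
    {"translation":[0,0,-0.025],"spin":0},
    {"translation":[0.0273,0.0329,0],"spin":-0.95},
    {"translation":[0.0244,0.035,0],"spin":-0.95},
    {"translation":[0.0215,0.0369,0],"spin":-0.95},
  ],
)

```text
time: 2.7
tool_pos: [0.5085, -0.3016, 0.0993]
tcp_rot: [2.548, 1.836, 0.001]
wrist_force: [0.6, -0.5, -2.4]
width: 0.664
```

Emit:
play_rows(
  series=[
    {"translation":[0.0183,0.0386,0],"spin":-0.95},
    {"translation":[0.015,0.04,0],"spin":-0.95},
    {"translation":[0,0,0],"spin":0},
    {"translation":[0,0,0],"spin":0},
    {"translation":[0,0,0],"spin":0},
  ],
)

```text
time: 3.2
tool_pos: [0.5907, -0.2914, 0.0979]
tcp_rot: [-2.39, -2.037, 0.001]
wrist_force: [-0.5, 0.0, -3.1]
width: 0.662
```

```bash
python3 -c "
from h import *
plan((.592,-.291,.061,81))
a,b=bot.read_camera('top'),bot.read_camera('side')
cv2.imwrite('pics/p1.png',np.hstack([cv2.resize(a[120:280,380:520],None,fx=2.8,fy=2.8),cv2.resize(b[80:240,270:410],None,fx=2.8,fy=2.8)]))"
```

```text
t 3.2 p [ 0.5907 -0.2914  0.0979] phi 80.89 w 0.662 F [-0.5  0.  -3.1]
-> (0.592, -0.291, 0.061, 81) 1
[0.0006, 0.0013, 0.0369] spin -0.02
```

View pics/p1.png

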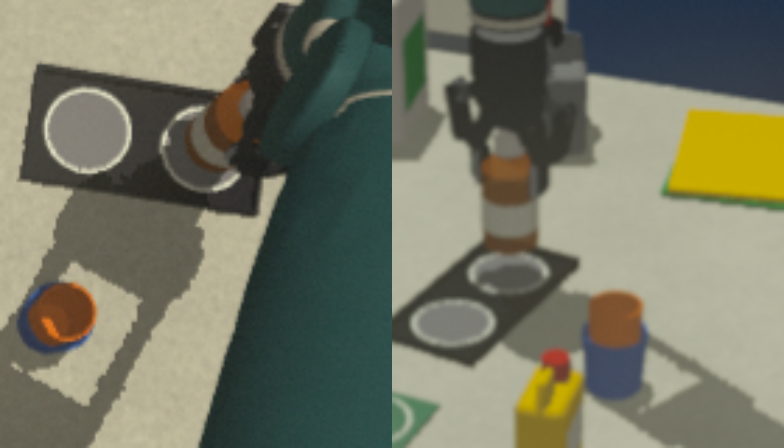

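Bottle is held upright over the right-hand circle in both views. Lowering and releasing.

Emit:
play_rows(
  series=[
    {"translation":[0.0006,0.001,0.02],"spin":0},
    {"translation":[0,0,0.012],"spin":0},
    {"translation":[0,0,0.004],"spin":0},
    {"translation":[0,0,0.002],"spin":0},
    {"translation":[0,0,0],"spin":0},
  ],
)

```text
time: 3.8
tool_pos: [0.5929, -0.2915, 0.0607]
tcp_rot: [2.391, 2.038, 0.0]
wrist_force: [0.1, -0.2, -2.6]
width: 0.661
```

Emit:
play_rows(
  series=[
    {"translation":[0,0,0],"spin":0},
    {"translation":[0,0,0],"spin":0},
    {"translation":[0,0,0],"spin":0},
    {"translation":[0,0,0],"spin":0},
    {"translation":[0,0,0],"spin":0},
  ],
  jaw=1,
)

```text
time: 4.3
tool_pos: [0.5933, -0.2914, 0.0608]
tcp_rot: [2.39, 2.038, 0.0]
wrist_force: [-0.6, -0.4, -0.3]
width: 1.003
```

Emit:
play_rows(
  series=[
    {"translation":[0,0,0],"spin":0},
    {"translation":[0,0,-0.02],"spin":0},
    {"translation":[0,0,-0.045],"spin":0},
    {"translation":[0,0,-0.045],"spin":0},
  ],
)

```text
time: 4.7
tool_pos: [0.5919, -0.2907, 0.1699]
tcp_rot: [-2.388, -2.036, 0.002]
wrist_force: [1.0, -1.6, 0.9]
width: 1.001
```

```bash
python3 -c "
from h import *
plan((.437,.002,.16,94),(.437,.002,.045,94))"
```

```text
t 4.7 p [ 0.5919 -0.2907  0.1699] phi 80.91 w 1.001 F [ 1.  -1.6  0.9]
-> (0.437, 0.002, 0.16, 94) 7
[0.0378, -0.0284, 0.0014] spin -0.37
[0.0387, -0.0272, 0.0014] spin -0.37
[0.0396, -0.0259, 0.0014] spin -0.37
[0.0404, -0.0246, 0.0014] spin -0.37
[0.0412, -0.0233, 0.0014] spin -0.37
[0.0419, -0.0219, 0.0014] spin -0.37
[0.0426, -0.0206, 0.0014] spin -0.37
-> (0.437, 0.002, 0.045, 94) 3
[0.0, 0.0, 0.0383] spin -0.0
[0.0, 0.0, 0.0383] spin -0.0
[0.0, 0.0, 0.0383] spin -0.0
```

Emit:
play_rows(
  series=[
    {"translation":[0.0378,-0.0284,0.0014],"spin":-0.37},
    {"translation":[0.0387,-0.0272,0.0014],"spin":-0.37},
    {"translation":[0.0396,-0.0259,0.0014],"spin":-0.37},
    {"translation":[0.0404,-0.0246,0.0014],"spin":-0.37},
    {"translation":[0.0412,-0.0233,0.0014],"spin":-0.37},
  ],
)

```text
time: 5.2
tool_pos: [0.4816, -0.0807, 0.1635]
tcp_rot: [2.217, 2.225, 0.001]
wrist_force: [0.5, 0.5, 0.2]
width: 1.0
```

Emit:
play_rows(
  series=[
    {"translation":[0.0419,-0.0219,0.0014],"spin":-0.37},
    {"translation":[0.0426,-0.0206,0.0014],"spin":-0.37},
    {"translation":[0,0,0],"spin":0},
    {"translation":[0,0,0],"spin":0},
  ],
)

```text
time: 5.6
tool_pos: [0.4384, 0.0023, 0.1609]
tcp_rot: [2.142, 2.297, 0.001]
wrist_force: [0.0, -0.2, 0.5]
width: 1.002
```

```bash
python3 -c "
from h import *
plan((.437,.002,.047,94))
a,b=bot.read_camera('top'),bot.read_camera('side')
cv2.imwrite('pics/p2.png',np.hstack([cv2.resize(a[120:280,300:500],None,fx=2,fy=2),cv2.resize(b[100:260,240:440],None,fx=2,fy=2)]))"
```

```text
t 5.6 p [0.4384 0.0023 0.1609] phi 94.01 w 1.002 F [ 0.  -0.2  0.5]
-> (0.437, 0.002, 0.047, 94) 3
[-0.0001, -0.0005, 0.038] spin 0.0
[-0.0001, -0.0005, 0.038] spin 0.0
[-0.0001, -0.0005, 0.038] spin 0.0
```

View pics/p2.png

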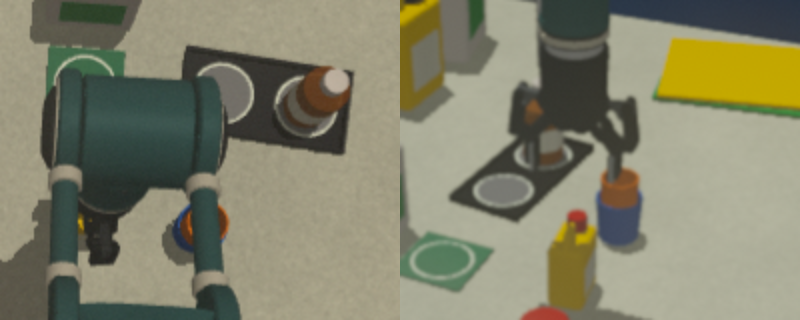

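The bottle stands in the right circle; the open gripper straddles the jug. Descending and gripping.

Emit:
play_rows(
  series=[
    {"translation":[0,-0.001,0.038],"spin":0},
    {"translation":[0,-0.0005,0.038],"spin":0},
    {"translation":[0,0,0.036],"spin":0},
    {"translation":[0,0,0],"spin":0},
  ],
)

```text
time: 6.1
tool_pos: [0.4328, 0.0004, 0.0441]
tcp_rot: [-2.143, -2.287, 0.011]
wrist_force: [-0.3, -0.9, 0.3]
width: 1.0
```

Emit:
play_rows(
  series=[
    {"translation":[0,0,0],"spin":0},
    {"translation":[0,0,0],"spin":0},
    {"translation":[0,0,0],"spin":0},
    {"translation":[0,0,0],"spin":0},
    {"translation":[0,0,0],"spin":0},
  ],
  jaw=-1,
)

```text
time: 6.6
tool_pos: [0.4396, 0.0011, 0.0511]
tcp_rot: [2.142, 2.292, 0.005]
wrist_force: [0.4, -2.1, 6.0]
width: 0.532
```

Emit:
play_rows(
  series=[
    {"translation":[0,0,0],"spin":0},
    {"translation":[0,0,0],"spin":0},
    {"translation":[0,0,0],"spin":0},
  ],
)

```text
time: 6.9
tool_pos: [0.4397, 0.0011, 0.0511]
tcp_rot: [2.142, 2.292, 0.005]
wrist_force: [0.1, -2.3, 6.3]
width: 0.531
```

```bash
python3 -c "
from h import *
plan((.437,.002,.16,94),(.609,-.1825,.16,81))"
```

```text
t 6.9 p [0.4397 0.0011 0.0511] phi 93.88 w 0.531 F [ 0.1 -2.3  6.3]
-> (0.437, 0.002, 0.16, 94) 3
[0.0004, -0.0009, -0.0363] spin -0.01
[0.0004, -0.0009, -0.0363] spin -0.01
[0.0004, -0.0009, -0.0363] spin -0.01
-> (0.609, -0.1825, 0.16, 81) 6
[-0.0327, 0.0265, -0.0] spin 0.43
[-0.0317, 0.0277, -0.0] spin 0.43
[-0.0306, 0.0288, -0.0] spin 0.43
[-0.0295, 0.03, -0.0] spin 0.43
[-0.0283, 0.0311, -0.0] spin 0.43
[-0.0271, 0.0321, -0.0] spin 0.43
```

Emit:
play_rows(
  series=[
    {"translation":[0,0,-0.025],"spin":0},
    {"translation":[0,0,-0.035],"spin":0},
    {"translation":[0,0,-0.04],"spin":0},
    {"translation":[-0.0327,0.0265,0],"spin":0.43},
    {"translation":[-0.0317,0.0277,0],"spin":0.43},
  ],
)

```text
time: 7.4
tool_pos: [0.4961, -0.0604, 0.1518]
tcp_rot: [2.226, 2.211, 0.006]
wrist_force: [0.5, 0.1, -2.1]
width: 0.534
```

Emit:
play_rows(
  series=[
    {"translation":[-0.0306,0.0288,0],"spin":0.43},
    {"translation":[-0.0295,0.03,0],"spin":0.43},
    {"translation":[-0.0283,0.0311,0],"spin":0.43},
    {"translation":[-0.0271,0.0321,0],"spin":0.43},
    {"translation":[0,0,0],"spin":0},
  ],
)

```text
time: 7.9
tool_pos: [0.612, -0.1873, 0.1488]
tcp_rot: [2.39, 2.034, 0.001]
wrist_force: [-0.5, 0.3, -2.6]
width: 0.537
```

Emit:
play_rows(
  series=[
    {"translation":[0,0,0],"spin":0},
    {"translation":[0,0,0],"spin":0},
  ],
)

```text
time: 8.1
tool_pos: [0.6077, -0.1826, 0.1482]
tcp_rot: [-2.388, -2.039, 0.001]
wrist_force: [0.2, 0.0, -2.4]
width: 0.534
```

```bash
python3 -c "
from h import *
plan((.609,-.1825,.0565,81))
a,b=bot.read_camera('top'),bot.read_camera('side')
cv2.imwrite('pics/p3.png',np.hstack([cv2.resize(a[120:280,340:500],None,fx=2.4,fy=2.4),cv2.resize(b[80:240,260:420],None,fx=2.4,fy=2.4)]))"
```

```text
t 8.1 p [ 0.6077 -0.1826  0.1482] phi 80.99 w 0.534 F [ 0.2  0.  -2.4]
-> (0.609, -0.1825, 0.0565, 81) 2
[0.0001, 0.0006, 0.0459] spin -0.0
[0.0001, 0.0006, 0.0459] spin -0.0
```

View pics/p3.png

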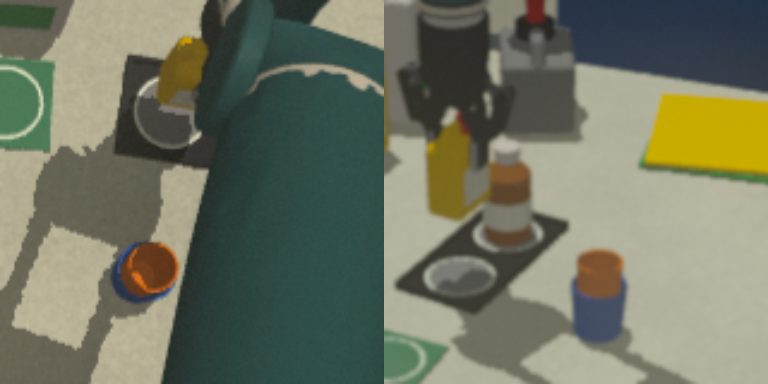

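Emit:
play_rows(
  series=[
    {"translation":[0.0015,0.001,0.04],"spin":0},
    {"translation":[0,0,0.035],"spin":0},
    {"translation":[0,0,0.012],"spin":0},
    {"translation":[0,0,0.0045],"spin":0},
    {"translation":[0,0,0.001],"spin":0},
  ],
)

```text
time: 8.7
tool_pos: [0.6103, -0.1819, 0.0568]
tcp_rot: [2.389, 2.04, 0.0]
wrist_force: [0.2, -0.0, -2.0]
width: 0.534
```

Emit:
play_rows(
  series=[
    {"translation":[0,0,0],"spin":0},
    {"translation":[0,0,0],"spin":0},
  ],
)

```text
time: 8.9
tool_pos: [0.6116, -0.1826, 0.0584]
tcp_rot: [2.387, 2.038, 0.003]
wrist_force: [0.6, -0.1, -2.5]
width: 0.534
```

Emit:
play_rows(
  series=[
    {"translation":[0,0,0],"spin":0},
    {"translation":[0,0,0],"spin":0},
    {"translation":[0,0,0],"spin":0},
    {"translation":[0,0,0],"spin":0},
    {"translation":[0,0,0],"spin":0},
  ],
  jaw=1,
)

```text
time: 9.4
tool_pos: [0.6101, -0.1821, 0.0563]
tcp_rot: [2.389, 2.039, 0.0]
wrist_force: [0.2, -0.5, 0.5]
width: 1.003
```

Emit:
play_rows(
  series=[
    {"translation":[0,0,0],"spin":0},
    {"translation":[0,0,-0.02],"spin":0},
    {"translation":[0,0,-0.045],"spin":0},
    {"translation":[0,0,-0.04],"spin":0},
  ],
)

```text
time: 9.8
tool_pos: [0.6093, -0.1818, 0.1614]
tcp_rot: [-2.388, -2.038, 0.002]
wrist_force: [1.0, -0.3, -0.1]
width: 1.002
```

```bash
python3 -c "
from h import *
plan((.4275,-.1415,.14,81),(.4275,-.1415,.058,81))"
```

```text
t 9.8 p [ 0.6093 -0.1818  0.1614] phi 80.96 w 1.002 F [ 1.  -0.3 -0.1]
-> (0.4275, -0.1415, 0.14, 81) 4
[0.0028, -0.0465, 0.0054] spin -0.0
[0.0028, -0.0465, 0.0054] spin -0.0
[0.0028, -0.0465, 0.0054] spin -0.0
[0.0028, -0.0465, 0.0054] spin -0.0
-> (0.4275, -0.1415, 0.058, 81) 2
[0.0, 0.0, 0.041] spin -0.0
[0.0, 0.0, 0.041] spin -0.0
```

Emit:
play_rows(
  series=[
    {"translation":[0.0028,-0.0465,0.0054],"spin":0},
    {"translation":[0.0028,-0.0465,0.0054],"spin":0},
    {"translation":[0.0028,-0.0465,0.0054],"spin":0},
    {"translation":[0.0028,-0.0465,0.0054],"spin":0},
    {"translation":[0,0,0],"spin":0},
  ],
)

```text
time: 10.3
tool_pos: [0.4191, -0.1387, 0.1354]
tcp_rot: [-2.382, -2.033, 0.009]
wrist_force: [0.3, 0.3, 0.1]
width: 1.001
```

Emit:
play_rows(
  series=[
    {"translation":[0,0,0],"spin":0},
    {"translation":[0,0,0],"spin":0},
  ],
)

```text
time: 10.5
tool_pos: [0.4297, -0.1424, 0.1406]
tcp_rot: [2.388, 2.038, 0.002]
wrist_force: [-0.3, 0.0, -0.6]
width: 1.0
```

```bash
python3 -c "
from h import *
plan((.4275,-.1415,.06,81))
a,b=bot.read_camera('top'),bot.read_camera('side')
cv2.imwrite('pics/p4.png',np.hstack([cv2.resize(a[120:280,340:500],None,fx=2.4,fy=2.4),cv2.resize(b[120:240,280:400],None,fx=3.2,fy=3.2)]))"
```

```text
t 10.5 p [ 0.4297 -0.1424  0.1406] phi 80.96 w 1.0 F [-0.3  0.  -0.6]
-> (0.4275, -0.1415, 0.06, 81) 2
[0.0003, -0.0011, 0.0403] spin -0.0
[0.0003, -0.0011, 0.0403] spin -0.0
```

View pics/p4.png

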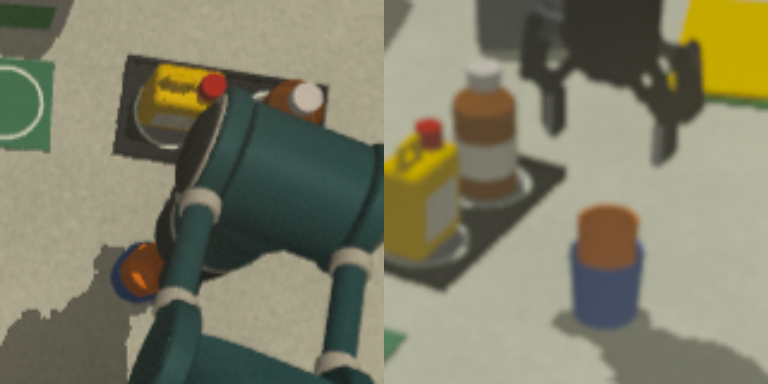

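Jug and bottle both stand on their circles; the cup is under the gripper.

Emit:
play_rows(
  series=[
    {"translation":[0,-0.0005,0.035],"spin":0},
    {"translation":[0,0,0.03],"spin":0},
    {"translation":[0,0,0.015],"spin":0},
    {"translation":[0,0,0],"spin":0},
    {"translation":[0,0,0],"spin":0},
  ],
)

```text
time: 11.1
tool_pos: [0.4287, -0.1421, 0.0599]
tcp_rot: [2.389, 2.04, 0.0]
wrist_force: [-0.2, -0.3, 0.6]
width: 1.002
```

Emit:
play_rows(
  series=[
    {"translation":[0,0,0],"spin":0},
    {"translation":[0,0,0],"spin":0},
    {"translation":[0,0,0],"spin":0},
    {"translation":[0,0,0],"spin":0},
    {"translation":[0,0,0],"spin":0},
  ],
  jaw=-1,
  force=30,
)

```text
time: 11.6
tool_pos: [0.4288, -0.1422, 0.0611]
tcp_rot: [2.388, 2.038, 0.002]
wrist_force: [-1.5, 0.7, 6.3]
width: 0.588
```

Emit:
play_rows(
  series=[
    {"translation":[0,0,0],"spin":0},
    {"translation":[0,0,0],"spin":0},
    {"translation":[0,0,0],"spin":0},
  ],
)

```text
time: 11.9
tool_pos: [0.4288, -0.1422, 0.0611]
tcp_rot: [2.388, 2.038, 0.002]
wrist_force: [-0.8, 0.3, 6.5]
width: 0.583
```

Emit:
play_rows(
  series=[
    {"translation":[0,0,-0.012],"spin":0},
    {"translation":[0,0,-0.02],"spin":0},
    {"translation":[0,0,-0.03],"spin":0},
    {"translation":[0,0,-0.03],"spin":0},
    {"translation":[0,0,-0.03],"spin":0},
  ],
)

```text
time: 12.4
tool_pos: [0.4273, -0.1416, 0.1834]
tcp_rot: [2.389, 2.039, 0.0]
wrist_force: [-0.4, -1.1, -0.4]
width: 0.579
```

```bash
python3 -c "
from h import *
plan((.602,.239,.185,112))
a,b=bot.read_camera('top'),bot.read_camera('side')
cv2.imwrite('pics/p5.png',np.hstack([cv2.resize(a[120:280,340:500],None,fx=2.4,fy=2.4),cv2.resize(b[80:240,270:430],None,fx=2.4,fy=2.4)]))"
```

```text
t 12.4 p [ 0.4273 -0.1416  0.1834] phi 80.96 w 0.579 F [-0.4 -1.1 -0.4]
-> (0.602, 0.239, 0.185, 112) 9
[0.0448, 0.0125, -0.0002] spin -0.69
[0.044, 0.0152, -0.0002] spin -0.69
[0.043, 0.0178, -0.0002] spin -0.69
[0.0418, 0.0204, -0.0002] spin -0.69
[0.0405, 0.0228, -0.0002] spin -0.69
[0.0391, 0.0252, -0.0002] spin -0.69
[0.0375, 0.0276, -0.0002] spin -0.69
[0.0358, 0.0298, -0.0002] spin -0.69
[0.0339, 0.0319, -0.0002] spin -0.69
```

View pics/p5.png

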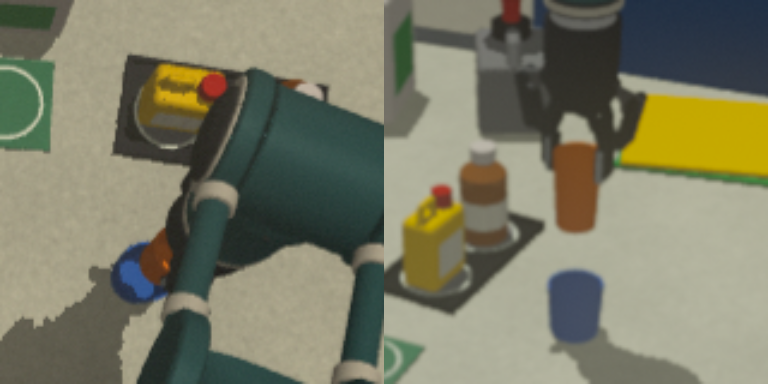

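Orange cup is out, upright, and the blue cup stayed put.

Emit:
play_rows(
  series=[
    {"translation":[0.0448,0.0125,0],"spin":-0.69},
    {"translation":[0.044,0.0152,0],"spin":-0.69},
    {"translation":[0.043,0.0178,0],"spin":-0.69},
    {"translation":[0.0418,0.0204,0],"spin":-0.69},
    {"translation":[0.0405,0.0228,0],"spin":-0.69},
  ],
)

```text
time: 13.0
tool_pos: [0.5245, 0.0714, 0.1812]
tcp_rot: [-2.054, -2.377, 0.001]
wrist_force: [0.6, -0.3, 0.2]
width: 0.581
```

Emit:
play_rows(
  series=[
    {"translation":[0.0391,0.0252,0],"spin":-0.69},
    {"translation":[0.0375,0.0276,0],"spin":-0.69},
    {"translation":[0.0358,0.0298,0],"spin":-0.69},
    {"translation":[0.0339,0.0319,0],"spin":-0.69},
    {"translation":[0,0,0],"spin":0},
  ],
)

```text
time: 13.5
tool_pos: [0.6034, 0.2439, 0.1806]
tcp_rot: [-1.749, -2.608, -0.003]
wrist_force: [-0.4, -0.5, -1.0]
width: 0.58
```

Emit:
play_rows(
  series=[
    {"translation":[0,0,0],"spin":0},
    {"translation":[0,0,0],"spin":0},
    {"translation":[0,0,0],"spin":0},
  ],
)

```text
time: 13.8
tool_pos: [0.6016, 0.2375, 0.1814]
tcp_rot: [-1.758, -2.603, 0.001]
wrist_force: [0.3, -0.5, -0.8]
width: 0.581
```

```bash
python3 -c "
from h import *
plan((.602,.239,.092,112))
b=bot.read_camera('side')
cv2.imwrite('pics/p6.png',cv2.resize(b[150:330,150:330],None,fx=2.6,fy=2.6))"
```

```text
t 13.8 p [0.6016 0.2375 0.1814] phi 111.92 w 0.581 F [ 0.3 -0.5 -0.8]
-> (0.602, 0.239, 0.092, 112) 2
[0.0006, 0.0005, 0.0447] spin -0.01
[0.0006, 0.0005, 0.0447] spin -0.01
```

View pics/p6.png

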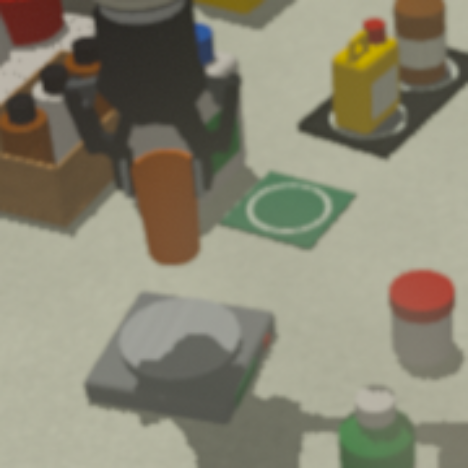

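Emit:
play_rows(
  series=[
    {"translation":[0.0006,0.0005,0.04],"spin":0},
    {"translation":[0.0006,0.0005,0.03],"spin":0},
    {"translation":[0,0,0.014],"spin":0},
    {"translation":[0,0,0.003],"spin":0},
    {"translation":[0,0,0.002],"spin":0},
  ],
)

```text
time: 14.35
tool_pos: [0.6033, 0.2401, 0.0933]
tcp_rot: [1.757, 2.604, 0.001]
wrist_force: [-0.1, -0.4, -0.6]
width: 0.584
```

Emit:
play_rows(
  series=[
    {"translation":[0,0,0],"spin":0},
    {"translation":[0,0,0],"spin":0},
  ],
)

```text
time: 14.55
tool_pos: [0.6041, 0.2408, 0.0945]
tcp_rot: [1.756, 2.603, 0.004]
wrist_force: [-0.2, 0.0, -0.4]
width: 0.584
```

Emit:
play_rows(
  series=[
    {"translation":[-0.001,0,0.002],"spin":0},
    {"translation":[0,0,0],"spin":0},
    {"translation":[0,0,0],"spin":0},
  ],
)

```text
time: 14.85
tool_pos: [0.6036, 0.2397, 0.0913]
tcp_rot: [1.756, 2.604, 0.002]
wrist_force: [-0.0, 0.4, 1.5]
width: 0.584
```

```bash
python3 -c "
from h import *
p,a,s=pose();print(s['time'],p,s['wrist_force'])
b=bot.read_camera('side')
cv2.imwrite('pics/p7.png',cv2.resize(b[200:320,170:270],None,fx=4,fy=4))"
```

```text
14.85 [0.60359153 0.23968492 0.09126921] [-0.0050712   0.42069952  1.53147837]
```

View pics/p7.png

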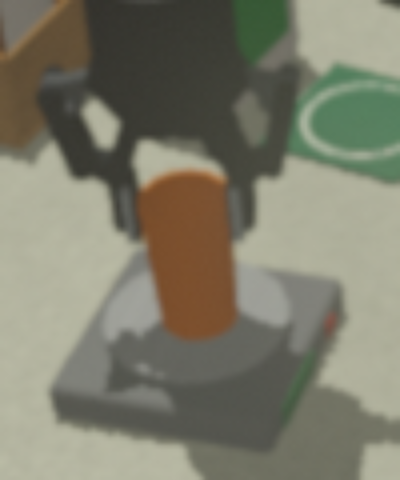

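Contact felt (1.5 N) and the cup is centred on the pan; releasing.

Emit:
play_rows(
  series=[
    {"translation":[0,0,0],"spin":0},
    {"translation":[0,0,0],"spin":0},
    {"translation":[0,0,0],"spin":0},
    {"translation":[0,0,0],"spin":0},
    {"translation":[0,0,0],"spin":0},
  ],
  jaw=1,
)

```text
time: 15.4
tool_pos: [0.6031, 0.2395, 0.0905]
tcp_rot: [-1.756, -2.605, 0.0]
wrist_force: [0.1, 0.1, -0.0]
width: 1.002
```

Emit:
play_rows(
  series=[
    {"translation":[0,0,0],"spin":0},
    {"translation":[0,0,-0.02],"spin":0},
    {"translation":[0,0,-0.035],"spin":0},
    {"translation":[0,0,-0.035],"spin":0},
  ],
)

```text
time: 15.8
tool_pos: [0.6023, 0.2392, 0.1804]
tcp_rot: [-1.756, -2.603, 0.003]
wrist_force: [0.1, 0.5, -0.4]
width: 0.998
```

```bash
python3 -c "
from h import *
plan((.428,-.142,.13,81))"
```

```text
t 15.8 p [0.6023 0.2392 0.1804] phi 112.01 w 0.998 F [ 0.1  0.5 -0.4]
-> (0.428, -0.142, 0.13, 81) 9
[-0.032, -0.0338, 0.0056] spin 0.69
[-0.034, -0.0318, 0.0056] spin 0.69
[-0.0358, -0.0297, 0.0056] spin 0.69
[-0.0376, -0.0275, 0.0056] spin 0.69
[-0.0391, -0.0252, 0.0056] spin 0.69
[-0.0406, -0.0228, 0.0056] spin 0.69
[-0.0419, -0.0204, 0.0056] spin 0.69
[-0.043, -0.0178, 0.0056] spin 0.69
[-0.044, -0.0152, 0.0056] spin 0.69
```

Emit:
play_rows(
  series=[
    {"translation":[-0.032,-0.0338,0.0056],"spin":0.69},
    {"translation":[-0.034,-0.0318,0.0056],"spin":0.69},
    {"translation":[-0.0358,-0.0297,0.0056],"spin":0.69},
    {"translation":[-0.0376,-0.0275,0.0056],"spin":0.69},
    {"translation":[-0.0391,-0.0252,0.0056],"spin":0.69},
  ],
)

```text
time: 16.3
tool_pos: [0.5055, 0.0264, 0.1526]
tcp_rot: [2.129, 2.309, 0.001]
wrist_force: [0.2, -0.3, -0.1]
width: 0.997
```

Emit:
play_rows(
  series=[
    {"translation":[-0.0406,-0.0228,0.0056],"spin":0.69},
    {"translation":[-0.0419,-0.0204,0.0056],"spin":0.69},
    {"translation":[-0.043,-0.0178,0.0056],"spin":0.69},
    {"translation":[-0.044,-0.0152,0.0056],"spin":0.69},
    {"translation":[0,0,0],"spin":0},
  ],
)

```text
time: 16.8
tool_pos: [0.426, -0.1454, 0.1295]
tcp_rot: [-2.397, -2.031, 0.004]
wrist_force: [0.3, -0.1, 0.1]
width: 0.998
```

Emit:
play_rows(
  series=[
    {"translation":[0,0,0],"spin":0},
    {"translation":[0,0,0],"spin":0},
    {"translation":[0,0,0],"spin":0},
  ],
)

```text
time: 17.1
tool_pos: [0.4296, -0.1405, 0.1305]
tcp_rot: [2.387, 2.042, 0.001]
wrist_force: [0.3, 0.6, -0.4]
width: 1.0
```

```bash
python3 -c "
from h import *
plan((.428,-.142,.024,81))
b=bot.read_camera('side')
x=blobs(b,(105,70,40),(130,255,255),(320,185,390,240),50)
for c in x: print(cv2.boundingRect(c.astype(np.int32)))
x0,y0,w,h=cv2.boundingRect(x[0].astype(np.int32)); print('rim centre approx',cast('side',[(x0+w/2,y0+7)],.06))"
```

```text
t 17.1 p [ 0.4296 -0.1405  0.1305] phi 81.09 w 1.0 F [ 0.3  0.6 -0.4]
-> (0.428, -0.142, 0.024, 81) 3
[-0.0006, -0.0005, 0.0355] spin 0.01
[-0.0006, -0.0005, 0.0355] spin 0.01
[-0.0006, -0.0005, 0.0355] spin 0.01
(340, 193, 21, 29)
rim centre approx [[ 0.42264336 -0.13277091]]
```

Emit:
play_rows(
  series=[
    {"translation":[-0.0006,-0.001,0.0355],"spin":0},
    {"translation":[0,0,0.0355],"spin":0},
    {"translation":[0,0,0.0345],"spin":0},
    {"translation":[0,0,0],"spin":0},
    {"translation":[0,0,0],"spin":0},
  ],
)

```text
time: 17.65
tool_pos: [0.4276, -0.141, 0.0246]
tcp_rot: [-2.386, -2.04, 0.001]
wrist_force: [0.6, -0.7, 1.7]
width: 0.999
```

Emit:
play_rows(
  series=[
    {"translation":[0,0,0],"spin":0},
    {"translation":[0,0,0],"spin":0},
    {"translation":[0,0,0],"spin":0},
    {"translation":[0,0,0],"spin":0},
    {"translation":[0,0,0],"spin":0},
  ],
  jaw=-1,
  force=30,
)

```text
time: 18.15
tool_pos: [0.4299, -0.1426, 0.0273]
tcp_rot: [2.387, 2.037, 0.004]
wrist_force: [-0.9, 0.8, 5.0]
width: 0.711
```

Emit:
play_rows(
  series=[
    {"translation":[0,0,0],"spin":0},
    {"translation":[0,0,0],"spin":0},
    {"translation":[0,0,0],"spin":0},
  ],
)

```text
time: 18.45
tool_pos: [0.4299, -0.1426, 0.0273]
tcp_rot: [2.387, 2.037, 0.004]
wrist_force: [-1.3, 1.6, 6.5]
width: 0.703
```

```bash
python3 -c "
from h import *
p,a,s=pose()
plan((.428,-.142,.074,81),(.6175,-.003,.074,85))"
```

```text
t 18.45 p [ 0.4299 -0.1426  0.0273] phi 80.95 w 0.703 F [-1.3  1.6  6.5]
-> (0.428, -0.142, 0.074, 81) 1
[0.0003, -0.0019, -0.0467] spin -0.01
-> (0.6175, -0.003, 0.074, 85) 5
[0.0334, 0.0331, -0.0] spin -0.16
[0.0329, 0.0335, -0.0] spin -0.16
[0.0324, 0.034, -0.0] spin -0.16
[0.032, 0.0345, -0.0] spin -0.16
[0.0315, 0.0349, -0.0] spin -0.16
```

Emit:
play_rows(
  series=[
    {"translation":[0,0,-0.02],"spin":0},
    {"translation":[0,0,-0.03],"spin":0},
    {"translation":[0.0334,0.0331,0],"spin":-0.16},
    {"translation":[0.0329,0.0335,0],"spin":-0.16},
    {"translation":[0.0324,0.034,0],"spin":-0.16},
  ],
)

```text
time: 18.95
tool_pos: [0.5441, -0.0582, 0.0773]
tcp_rot: [2.344, 2.086, 0.005]
wrist_force: [0.2, -1.3, -0.5]
width: 0.702
```

Emit:
play_rows(
  series=[
    {"translation":[0.032,0.0345,0],"spin":-0.16},
    {"translation":[0.0315,0.03,0],"spin":-0.16},
    {"translation":[0,0.005,0],"spin":0},
    {"translation":[0,0,0],"spin":0},
    {"translation":[0,0,0],"spin":0},
  ],
)

```text
time: 19.45
tool_pos: [0.6168, -0.0036, 0.0751]
tcp_rot: [-2.317, -2.121, 0.001]
wrist_force: [-0.0, -0.1, -0.5]
width: 0.707
```

```bash
python3 -c "
from h import *
plan((.6175,-.003,.03,85))
a,b=bot.read_camera('top'),bot.read_camera('side')
cv2.imwrite('pics/p8.png',np.hstack([cv2.resize(a[80:240,200:360],None,fx=2.4,fy=2.4),cv2.resize(b[140:300,170:330],None,fx=2.4,fy=2.4)]))"
```

```text
t 19.45 p [ 0.6168 -0.0036  0.0751] phi 84.95 w 0.707 F [-0.  -0.1 -0.5]
-> (0.6175, -0.003, 0.03, 85) 1
[0.0006, 0.0006, 0.0451] spin -0.01
```

View pics/p8.png

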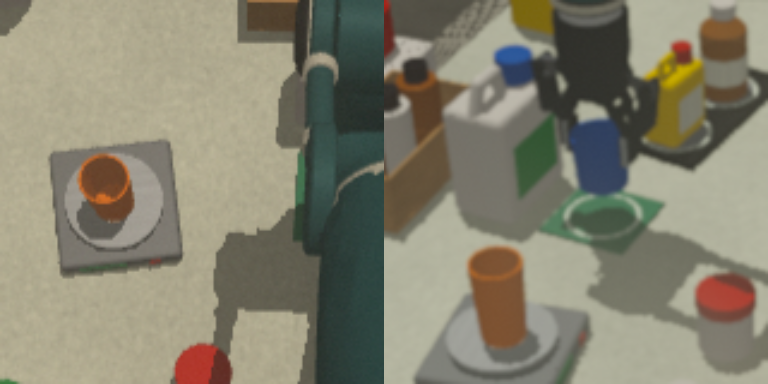

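Orange cup stands on the pan; blue cup is upright over the mat's circle. Lowering.

Emit:
play_rows(
  series=[
    {"translation":[0.0006,0.0006,0.025],"spin":0},
    {"translation":[0,0,0.014],"spin":0},
    {"translation":[0,0,0.005],"spin":0},
    {"translation":[0,0,0.0015],"spin":0},
    {"translation":[0,0,0],"spin":0},
  ],
)

```text
time: 20.05
tool_pos: [0.6168, -0.003, 0.0301]
tcp_rot: [-2.316, -2.12, 0.003]
wrist_force: [-3.0, -0.3, 5.6]
width: 0.708
```

Emit:
play_rows(
  series=[
    {"translation":[0,0,0],"spin":0},
    {"translation":[0,0,0],"spin":0},
  ],
)

```text
time: 20.25
tool_pos: [0.617, -0.003, 0.0301]
tcp_rot: [-2.317, -2.12, 0.002]
wrist_force: [-4.1, -0.7, 6.2]
width: 0.704
```

Contact. Release, raise, then back away toward the robot for a clear view.

Emit:
play_rows(
  series=[
    {"translation":[0,0,0],"spin":0},
    {"translation":[0,0,0],"spin":0},
    {"translation":[0,0,0],"spin":0},
    {"translation":[0,0,0],"spin":0},
    {"translation":[0,0,0],"spin":0},
  ],
  jaw=0.85,
)

```text
time: 20.75
tool_pos: [0.618, -0.0025, 0.029]
tcp_rot: [-2.317, -2.121, 0.0]
wrist_force: [-0.4, -0.2, -0.3]
width: 0.925
```

Emit:
play_rows(
  series=[
    {"translation":[0,0,-0.02],"spin":0},
    {"translation":[0,0,-0.045],"spin":0},
    {"translation":[0,0,-0.045],"spin":0},
    {"translation":[0,0,-0.045],"spin":0},
    {"translation":[0,-0.045,-0.01],"spin":0},
  ],
)

```text
time: 21.25
tool_pos: [0.5813, 0.0009, 0.2023]
tcp_rot: [2.309, 2.113, 0.018]
wrist_force: [0.5, 1.1, 1.8]
width: 0.928
```

Emit:
play_rows(
  series=[
    {"translation":[-0.02,-0.045,0],"spin":0},
    {"translation":[-0.02,-0.045,0],"spin":0},
    {"translation":[-0.02,-0.045,0],"spin":0},
    {"translation":[-0.045,-0.015,0],"spin":0},
    {"translation":[-0.045,-0.015,0],"spin":0},
  ],
)

```text
time: 21.75
tool_pos: [0.3942, -0.1337, 0.1943]
tcp_rot: [2.313, 2.124, 0.001]
wrist_force: [0.7, -0.6, -0.1]
width: 0.923
```

Emit:
play_rows(
  series=[
    {"translation":[-0.045,0,0],"spin":0},
    {"translation":[-0.045,0,0],"spin":0},
    {"translation":[0,0,0],"spin":0},
    {"translation":[0,0,0],"spin":0},
    {"translation":[0,0,0],"spin":0},
  ],
)

```text
time: 22.25
tool_pos: [0.3877, -0.2223, 0.1939]
tcp_rot: [-2.316, -2.121, -0.0]
wrist_force: [0.2, 0.2, -0.1]
width: 0.927
```

```bash
python3 -c "
from h import *
a,b=bot.read_camera('top'),bot.read_camera('side')
cv2.imwrite('pics/topE.png',a);cv2.imwrite('pics/sideE.png',b)
cv2.imwrite('pics/p9.png',np.vstack([cv2.resize(a[130:210,215:375],None,fx=3.7,fy=3.7),cv2.resize(a[120:200,365:525],None,fx=3.7,fy=3.7)]))
cv2.imwrite('pics/p10.png',cv2.resize(b[120:360,170:430],None,fx=2.4,fy=2.4))"
```

```text
(no output)
```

View pics/p9.png

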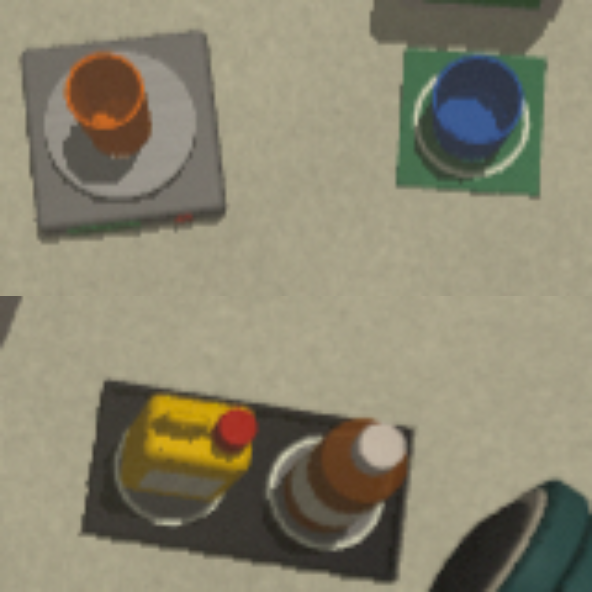

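View pics/p10.png

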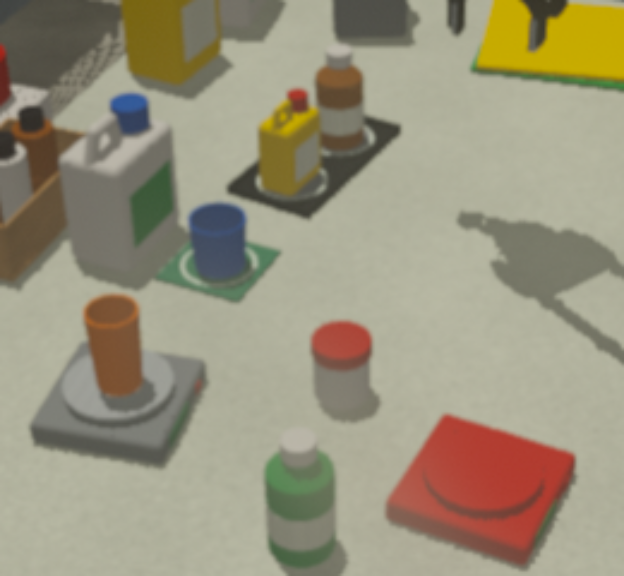

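```bash
python3 -c "
from h import *
np.set_printoptions(precision=4,suppress=True)
c=cast('top',[(243,154.2),(343.8,156.7),(467.6,160.4),(428.4,155.8)],[.119,.063,.124,.112])
s=cast('side',[(170+113/2.4-.3,120+311/2.4-.3),(260.7,211),(170+339/2.4-.3,120+55/2.4-.3),(170+298/2.4-.3,120+97/2.4-.3)],[.119,.063,.124,.112])
y=np.radians(-8.75);e=np.array([-np.sin(y),np.cos(y)])
for k in (c,s):
    k[3]+=.0185*np.array([-np.sin(np.radians(-9)),np.cos(np.radians(-9))])
    print(k-[(.602,.239),(.6175,-.003),(.592,-.291),(.6087,-.1825)])
print(bot.read_state()['time'])"
```

```text
[[-0.0005  0.0001]
 [-0.0032  0.0004]
 [-0.0022  0.0027]
 [-0.0021  0.0013]]
[[-0.0007  0.0007]
 [-0.0026  0.0018]
 [-0.0041  0.0145]
 [-0.0033  0.0121]]
22.35
```

The two views disagree on the bottle and jug by about 12 mm in y, so I'll look closer at the side view.

```bash
python3 -c "
import cv2
b=cv2.imread('pics/sideE.png');cv2.imwrite('pics/p11.png',cv2.resize(b[130:210,260:340],None,fx=7,fy=7,interpolation=cv2.INTER_CUBIC))"
```

```text
(no output)
```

View pics/p11.png

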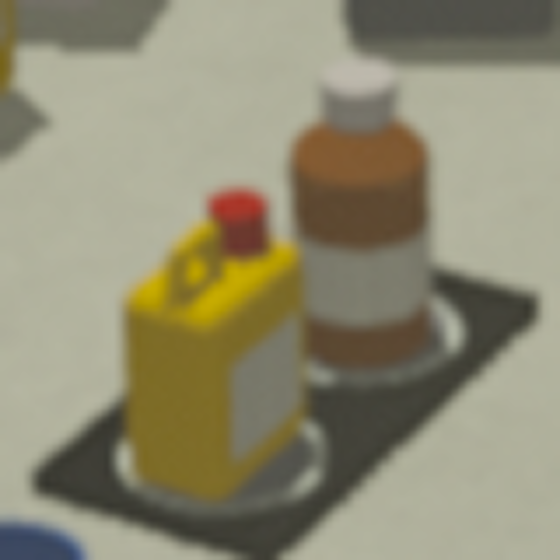

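```bash
python3 -c "
from h import *
s=cast('side',[(310.7,140.4),(293.6,159.1)],[.124,.112]); s[1]+=.0185*np.array([.156,.988])
print(np.round(s-[(.592,-.291),(.6087,-.1825)],4))
bot.finish_job()"
```

```text
[[ 0.0014  0.0024]
 [-0.0005  0.0073]]
the job is handed in; nothing more can be done
```

I placed all four things and handed the job in at about 22 s on the robot's clock. No verdict is reported back, so what follows rests on my last pictures.

- **Placing:** the brown bottle is on the tray's right circle and the yellow jug on its left one. The orange cup is on the smaller grey scale's pan, and the blue cup is on the mat's circle.
- **State:** all four looked upright. I had let go of them and moved the gripper well clear. The green bottle and white jar looked undisturbed, but I didn't measure their positions.
- **Top view:** every thing measured within about 4 mm of its target centre.
- **Side view:** this agreed for both cups. At first it put the bottle and jug 12–15 mm off in y. Picking the cap centres again in a closer crop brought that to about 2 mm for the bottle and 7 mm for the jug. The jug's 7 mm still differs from the top view's 1 mm, but both are inside the 15 mm limit.
- **Forces:** wrist forces read at the end of each move stayed under 10 N.

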